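# Hold the tall tumbler down on the glass rinser

## Robot

A 7-joint arm with a two-finger parallel gripper is mounted at the origin on the work surface. World frame = base frame: x ahead of the robot, y to its left, z up, the work surface at z = 0. Lengths are in m, angles in rad, forces in N, time in s.
With the tool pointing down it reaches from about 0.4 to 0.875 m from the base axis. Payload 6.5 kg.
Tool frame: the origin (TCP) lies at the very end of the fingers, on their centre line; the grasp point (between the pads) lies 19 mm behind it; z points along the fingers, x is the direction in which the jaws open and shut, and the axes are right-handed (so a half turn about z gives the same grasp; the last joint's range is limited). The gripper opens to 88 mm and grips with 3 to 60 N. Pads are 18 mm wide; open, the fingers measure 123 mm over their backs; the gripper's body (75 mm by 187 mm) begins 45 mm behind the grasp point.
Start: joints at [1.129, 0.536, -0.004, 1.538, 0.003, 1.067, -0.071], TCP at [0.239, -0.605, 0.239] pointing down, gripper open.
Joint ranges: [-2.7, 2.7], [-0.37, 2.16], [-1.27, 1.26], [0.24, 2.4], [-1.31, 4.45], [0.19, 1.91], [-2.76, 2.76]. Speed limits (rad/s): [2.39, 2.39, 3.14, 3.14, 3.14, 3.14, 3.14].

## Interface

Orientations are given as a unit quaternion [x, y, z, w].
In Python, from bench import env gives the robot as it stands.
- The arm moves only by the shell command python3 -m handwheel 'ROWS' [OPENING] [FORCE]. ROWS is JSON, a list of rows, each an object with "translation": the shift along the tool's x, y, z normalised to -1 to 1, where 1 is 0.5 m, a list of three; "delta_rot": the turn, a rotation vector about the tool's x, y, z normalised to -1 to 1, where 1 is 180 degrees, a list of three. In form: [{"translation": [tx, ty, tz], "delta_rot": [rx, ry, rz]}, ...]. A call has 1 to 12 rows; each row is the pose to reach, as a shift and turn from the pose measured when the call began, along the tool's axes at that moment, turning the shorter way round; what a row does not reach only later rows make up. A row lasts 1/10 s, in which the tool goes at most 50 mm and 8.59 degrees, less where a joint would pass 70% of its speed; a pose out of reach is approached as far as the arm can. A call with a number of a shift or a turn outside -1 to 1 is refused whole. A call with a gripper value outside its range is refused whole. OPENING is the opening, from -1 (shut) to 1 (fully open), set as the call begins (- or left out, the last holds). The fingers move at their own pace and stop on an object; FORCE is the grip in N (left out, the last holds). Time passes only in rows, so rows that repeat a pose let the fingers close. It gives the time, the measured TCP pose, the force and the opening at its end, in the units of the state.
- env.state(): the state, without advancing time (a new reading comes with each control period).
- env.snapshot(name): name is "scene" or "top"; returns the picture (400x640x3 uint8, red, green, blue); there is no depth.
- env.camera_model(name): a dict with "fx", "fy", "cx", "cy" (pixels), "D" ([k1, k2, p1, p2, k3] as OpenCV has them; the pictures are not rectified), "xyz" and "rotation" of the camera in the world. Camera axes: x right, y down, z forward; pixel columns grow to the right and rows downward; lengths in m; the calibration is good to about 2 mm. A picture is of the moment at which its call begins. camera_model takes no time and is no camera call.
- env.close_job(): hands the job in, once; it reports no verdict.
The state is a dict: "time": time; "q": joint angles; "qd": joint speeds; "effort": joint torques, N m; "tool_pos": TCP position; "tool_rot": TCP orientation; "contact_force": force on the tool from outside, world axes, zero at the start; "wrist_torque": the same for the moment, N m; "gripper_width": finger opening in m.
Only numpy, scipy, OpenCV 4.12 (cv2) and the standard library are available. Lean on these libraries where they do the work, as an engineer would, in place of code of your own. Each camera call takes 0.05 s, during which the arm holds its last target. There are 200 camera calls.

## Task

Take the tall tumbler, which stands upside down on the drip tray, lift it clear and set it, still upside down, level and centred on the black star of the glass rinser at the end of the tray; then push the star down with it by at least 8 mm of its 12 mm stroke, so that the valve is fully open, without jamming it down hard. Finish while still holding the tumbler pressed down like that: do not let go. Leave the two short tumblers, the jug and the jar where they stand.

Things in the scene. Friction and masses are not known exactly. Their poses are not given: they have to be found in the camera images.
- tumbler_center (a point): The tall one of three white plastic tumblers (loose, hollow, 130 mm tall, 63 to 126 g), standing upside down on the drip tray. This point is on its axis half-way up, 65 mm above the mouth; z points from mouth to closed end (up). It tapers evenly from 74 mm outer diameter at the mouth (lowest) to 56 mm at the closed end (top).
- tumbler_rim (a point): The centre of the tall tumbler's mouth, in the plane of its rim (lowest, at z = 24 mm at the start); same axes as tumbler_center. The wall is 3 mm thick.
- tumbler: The tall tumbler as a whole; its origin and axes are those of tumbler_rim.
- tray: Stainless drip tray fixed on the counter, 190 (x) by 533 (y) by 26 mm; origin at the centre of its underside. Its grille, top at z = 24 mm, reaches from the -y end to y = 105 mm; the tumblers stand on it near y = -200, -80 and 40 mm, in any order. The glass rinser is in a 12 mm deep recess at the +y end, axis at x = 0, y = 175 mm, inside a steel ring 116 mm wide inside, 24 mm high.
- star_top (a point): Centre of the rinser's black plastic star, at the upper face of its six flat arms; z = 34 mm at rest, moves down with it. The arms are 6 mm wide and reach 49 mm from the axis. A steel spray nozzle, 16 mm in diameter, stands 10 mm above the arms in the middle and moves with them. A tumbler's rim rests on the arms, round the nozzle.
- rinser_star (a joint): How far the star is pressed straight down, m: 0 at rest, 0.012 at its stop. A spring pushes it back up: about 3 N starts it moving, 8 N at 8 mm, 10 N at the stop. The tumbler's weight alone does not move it.
- short1: A short white plastic tumbler (loose, 85 mm tall, 74 mm across the mouth and 56 mm across the closed end) standing upside down on the grille; leave it alone. Origin at the centre of its mouth, z to the closed end.
- short2: The other short white tumbler, the same as short1; leave it alone.
- jug: A white gallon jug with a yellow cap, 150 by 150 by 261 mm, on the counter to the left (+y) of the tray; leave it alone. Origin at the centre of its underside.
- jar: A glass jar of coffee with a black lid, 84 mm in diameter, 120 mm tall, on the counter to the right (-y) of the tray; leave it alone. Origin at the centre of its underside.
Things that resemble listed ones, but are neither listed nor needed, are in the scene too. Leave any blue or purple look-alike of the tumbler alone.

How it is judged:
By the outcome, as a careful person would: the job done as asked, in the order asked, and still so for the second after the job is handed in, while the arm keeps its last pose, push and grip.
It also fails if it takes over 42 s, if anything falls off the work surface, if the arm or the gripper's body presses on something with over 40 N, if the wrist force passes 120 N, or if a joint passes its speed limit or range.

## Working session

There is one attempt and no reset: what is moved stays moved. The work goes in short steps, Python scripts to look and compute and a shell command to move; the robot and the scene stay as the last step left them, time stands still between calls to the robot, and variables do not carry over. Pictures are saved under pics/ and viewed, about 8 in all and at most 12, crops included, and the job is handed in when it is done.

```bash
mkdir -p pics; python3 - <<'E'
from bench import env
import cv2
for n in("scene","top"):
    cv2.imwrite(f"pics/{n}0.png",env.snapshot(n)[:,:,::-1]); print(env.camera_model(n))
print(env.state())
E
```

```text
{'fx': 484.58010619396094, 'fy': 484.58010619396094, 'cx': 316.05202463281927, 'cy': 199.53901711810957, 'D': array([-0.0754447,  0.       ,  0.       ,  0.       ,  0.       ]), 'xyz': array([ 1.26993229, -0.12398524,  1.35740399]), 'rotation': array([ 0.75031109,  0.60900493, -0.1643021 , -0.19786635])}
{'fx': 499.9467835888149, 'fy': 499.9467835888149, 'cx': 317.14193856958104, 'cy': 196.20349825137964, 'D': array([-0.10184962,  0.        ,  0.        ,  0.        ,  0.        ]), 'xyz': array([0.42640159, 0.02853892, 1.56272878]), 'rotation': array([-0.70031648,  0.71259858, -0.0323444 ,  0.02671942])}
{'time': 0.1, 'q': array([ 1.1288183 ,  0.53710289, -0.00441913,  1.53872847,  0.00258419,
        1.06729285, -0.07119218]), 'qd': array([-7.44073508e-05, -2.08105677e-03,  1.26988614e-03, -3.19578344e-03,
        9.95990876e-04, -9.79378710e-04,  5.24007667e-04]), 'effort': array([ 2.25502161e-03, -5.72080171e+01,  9.93746705e-01, -2.52235633e+01,
       -5.61651529e-02,  1.34487890e-02,  4.19393484e-05]), 'tool_pos': array([ 0.23833449, -0.60415607,  0.23793665]), 'tool_rot': array([ 8.26754733e-01, -5.62562022e-01, -6.59822255e-04, -3.83006682e-04]), 'contact_force': array([ 0.77009402, -0.1335806 , -0.0547374 ]), 'wrist_torque': array([0.01958826, 0.0318524 , 0.02649282]), 'gripper_width': 0.08817681443889348}
```

View pics/scene0.png

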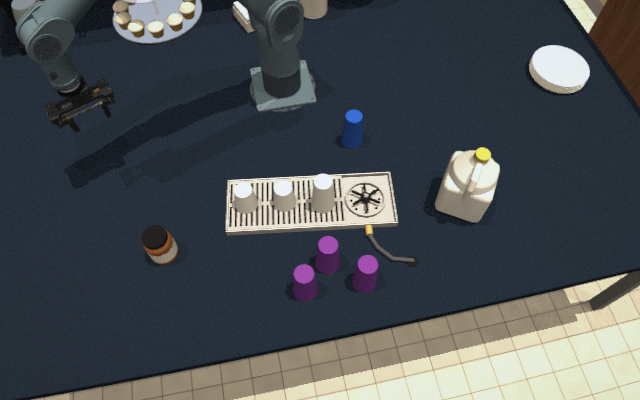

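View pics/top0.png

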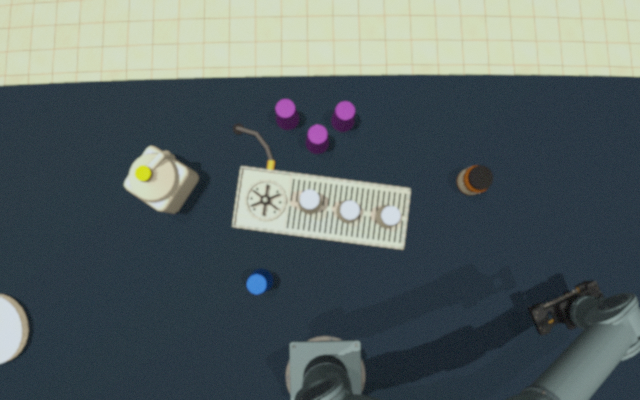

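The scene view shows three white tumblers on the tray at px (245,198), (284,195) and (322,193). Blue (353,130) and purple (328,255), (304,283), (367,273) are look-alikes to avoid. The one at (322,193), next to the rinser, looks tall. In the top view it is at (309,200), and the star is at (266,200).

```bash
cat > h.py <<'E'
import numpy as np,cv2
from bench import env
from scipy.spatial.transform import Rotation as R
def ray(n,uv):
    c=env.camera_model(n);K=np.array([[c['fx'],0,c['cx']],[0,c['fy'],c['cy']],[0,0,1]])
    p=cv2.undistortPoints(np.array([[uv]],float),K,c['D'])[0,0]
    d=R.from_quat(c['rotation']).apply([*p,1]);return np.array(c['xyz']),d/np.linalg.norm(d)
def onz(n,uv,z):
    o,d=ray(n,uv);return o+d*(z-o[2])/d[2]
def tri(uv1,uv2):
    o1,d1=ray("scene",uv1);o2,d2=ray("top",uv2)
    s=np.linalg.lstsq(np.c_[d1,-d2],o2-o1,rcond=None)[0]
    a,b=o1+s[0]*d1,o2+s[1]*d2;return (a+b)/2,np.linalg.norm(a-b)
def proj(n,P):
    c=env.camera_model(n);K=np.array([[c['fx'],0,c['cx']],[0,c['fy'],c['cy']],[0,0,1]])
    r=R.from_quat(c['rotation']).inv();t=-r.apply(c['xyz'])
    return cv2.projectPoints(np.atleast_2d(P).astype(float),r.as_rotvec(),t,K,c['D'])[0][:,0]
E
python3 - <<'E'
from h import *
S=cv2.imread("pics/scene0.png");T=cv2.imread("pics/top0.png")
a=cv2.resize(S[160:250,215:405],None,fx=4,fy=4,interpolation=cv2.INTER_CUBIC)[:300]
b=cv2.resize(T[155:255,225:415],None,fx=4,fy=4,interpolation=cv2.INTER_CUBIC)[20:320]
cv2.imwrite("pics/crop1.png",np.vstack([a,b]))
# closed-end discs: pixels brighter/bluer than tray
for n,I,(x0,y0,x1,y1) in(("scene",S,(225,165,345,225)),("top",T,(290,180,412,240))):
    g=I[y0:y1,x0:x1].astype(int); m=((g[...,0]>=g[...,2]-3)&(g.min(2)>185)).astype(np.uint8)
    k,l,st,c=cv2.connectedComponentsWithStats(m)
    for i in range(1,k):
        if st[i,4]>40: print(n,st[i],c[i]+[x0,y0])
E
```

```text
scene [ 89   9  19  16 238] [322.79411765 181.12184874]
scene [ 49  15  19  16 234] [282.57264957 187.52136752]
scene [  9  17  18  16 233] [242.51072961 189.53218884]
top [ 10   9  19  20 308] [309.04545455 198.37012987]
top [ 50  20  19  20 282] [349.5070922  209.37234043]
top [ 91  25  20  20 288] [390.71875    214.94097222]
top [19 41 10 13 41] [315.43902439 228.75609756]
```

View pics/crop1.png

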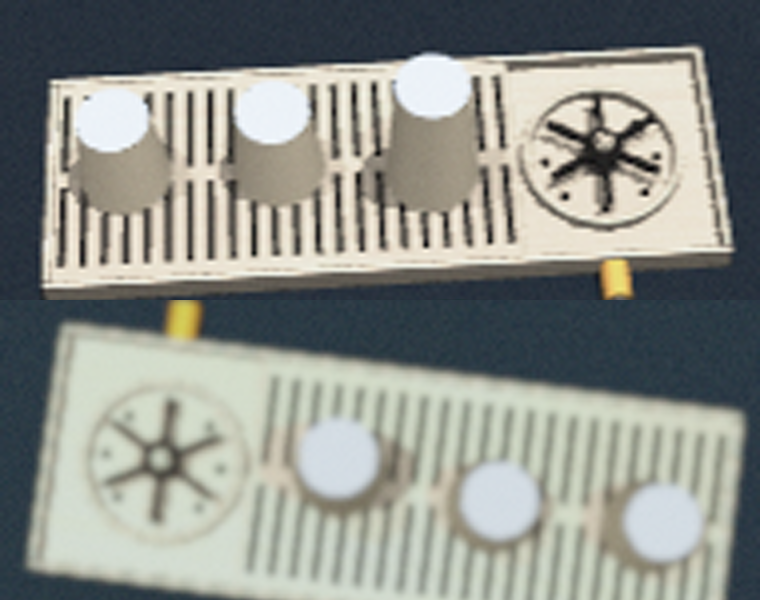

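The crop confirms it: the tumbler next to the rinser (crop px (432,130), scene (322,181)) is the tall one, and the other two are clearly shorter. The star hub is near scene (366,196) and top (265,200).

```bash
python3 - <<'E'
from h import *
for a,b in(((322.79,181.12),(309.05,198.37)),((282.57,187.52),(349.51,209.37)),((242.51,189.53),(390.72,214.94))): 
    print("top",*tri(a,b)); 
print("tall z.154",onz("scene",(322.79,181.12),.154),onz("top",(309.05,198.37),.154))
ns,nt=(215+605/4-.4,160+143/4-.4),(225+160/4-.4,155+179/4-.4)
print("nozzle",tri(ns,nt),onz("scene",ns,.044),onz("top",nt,.044))
# dark star arms centroid (threshold-weighted)
for n,(cx,cy) in(("scene",(365,197.5)),("top",(265.5,200))):
    I=cv2.cvtColor(cv2.imread(f"pics/{n}0.png"),cv2.COLOR_BGR2GRAY)
    yy,xx=np.mgrid[:400,:640]; w=np.clip(130.-I,0,None)*(np.hypot(xx-cx,yy-cy)<16)
    u=((w*xx).sum()/w.sum(),(w*yy).sum()/w.sum()); print(n,u,onz(n,u,.033))
# tray outline
for n,box in(("scene",(215,160,405,245)),("top",(225,155,415,255))):
    I=cv2.imread(f"pics/{n}0.png");x0,y0,x1,y1=box
    m=(I[y0:y1,x0:x1,2]>110).astype(np.uint8);m=cv2.morphologyEx(m,cv2.MORPH_CLOSE,np.ones((9,9)))
    c=max(cv2.findContours(m,0,2)[0],key=cv2.contourArea);q=cv2.approxPolyDP(cv2.convexHull(c),5,True)[:,0]+[x0,y0]
    P=np.array([onz(n,p,.025)[:2] for p in q]);print(n,q.tolist(),P.round(4).tolist())
q=env.state(); print(q['tool_pos'],R.from_quat(q['tool_rot']).as_matrix().round(3))
E
```

```text
top [0.53854927 0.04053581 0.15685544] 0.0026514899789299036
top [ 0.50799596 -0.0762911   0.1116127 ] 0.002576329123311171
top [ 0.48962727 -0.19586403  0.11142705] 0.0032767121348668653
tall z.154 [0.53703909 0.04223654 0.154     ] [0.53852737 0.03925508 0.154     ]
nozzle (array([0.54726304, 0.17768831, 0.04034603]), np.float64(0.0034868929439297665)) [0.54952215 0.17858576 0.044     ] [0.54659805 0.17562094 0.044     ]
scene (np.float64(365.2984772129711), np.float64(197.08725898334794)) [0.54928251 0.177797   0.033     ]
top (np.float64(265.96098638203904), np.float64(199.86786897313212)) [0.54580307 0.17251717 0.033     ]
scene [[390, 172], [398, 222], [372, 233], [225, 231], [227, 180]] [[0.4697, 0.2831], [0.6521, 0.2561], [0.6718, 0.1676], [0.5722, -0.2713], [0.3893, -0.2441]]
top [[239, 169], [272, 155], [414, 188], [404, 246], [233, 227]] [[0.644, 0.2563], [0.6861, 0.1533], [0.5755, -0.2862], [0.3967, -0.2494], [0.4644, 0.2757]]
[ 0.23833449 -0.60415607  0.23793665] [[ 0.367 -0.93  -0.001]
 [-0.93  -0.367  0.001]
 [-0.002  0.    -1.   ]]
```

```bash
cat >> h.py <<'E'
def go(p,yaw=-8.):
    s=env.state();r=R.from_quat(s['tool_rot']);y=np.radians(yaw)
    x=np.array([np.cos(y),np.sin(y),0]);z=np.array([0,0,-1.]);g=R.from_matrix(np.c_[x,np.cross(z,x),z])
    print("pos",s['tool_pos'].round(4),"t",s['time'],"w",s['gripper_width'].round(4),"F",s['contact_force'].round(1),"T",s['wrist_torque'].round(2))
    print("tilt deg",np.degrees(np.arccos(-r.as_matrix()[2,2])).round(2),"tr",(r.inv().apply(np.array(p)-s['tool_pos'])/.5).round(4),"rot",((r.inv()*g).as_rotvec()/np.pi).round(4))
E
python3 -c "
from h import *
go([.538,.0405,.25])"
```

```text
Traceback (most recent call last):
  File "h.py", line 21, in go
    print("pos",s['tool_pos'].round(4),"t",s['time'],"w",s['gripper_width'].round(4),"F",s['contact_force'].round(1),"T",s['wrist_torque'].round(2))
                                                         ^^^^^^^^^^^^^^^^^^^^^^^^
AttributeError: 'float' object has no attribute 'round'
```

```bash
sed -i "s/s\['gripper_width'\].round(4)/round(s['gripper_width'],4)/" h.py
python3 -c "
from h import *
go([.538,.0405,.25])"
```

```text
pos [ 0.2383 -0.6042  0.2379] t 0.1 w 0.0882 F [ 0.8 -0.1 -0.1] T [0.02 0.03 0.03]
tilt deg 0.09 tr [-0.9794 -1.0307 -0.0227] rot [-2.000e-04  5.000e-04 -3.359e-01]
```

```bash
A='{"translation":[-0.78,-0.82,-0.02],"delta_rot":[0,0,-0.27]}'; python3 -m handwheel '[{"translation":[-0.05,-0.05,-0.02],"delta_rot":[0,0,-0.02]},{"translation":[-0.11,-0.12,-0.02],"delta_rot":[0,0,-0.04]},{"translation":[-0.18,-0.19,-0.02],"delta_rot":[0,0,-0.06]},{"translation":[-0.25,-0.26,-0.02],"delta_rot":[0,0,-0.085]},{"translation":[-0.32,-0.33,-0.02],"delta_rot":[0,0,-0.11]},{"translation":[-0.39,-0.4,-0.02],"delta_rot":[0,0,-0.135]},{"translation":[-0.46,-0.48,-0.02],"delta_rot":[0,0,-0.16]},{"translation":[-0.53,-0.55,-0.02],"delta_rot":[0,0,-0.185]},{"translation":[-0.6,-0.62,-0.02],"delta_rot":[0,0,-0.21]},{"translation":[-0.66,-0.69,-0.02],"delta_rot":[0,0,-0.23]},{"translation":[-0.72,-0.76,-0.02],"delta_rot":[0,0,-0.25]},{"translation":[-0.78,-0.82,-0.02],"delta_rot":[0,0,-0.27]}]' 1 30; python3 -c "
from h import *
go([.538,.0405,.20])"
```

```text
time: 1.3
tool_pos: [0.4773, -0.0888, 0.2485]
tool_rot: [0.985, -0.171, -0.0, -0.001]
contact_force: [0.4, -0.8, 1.2]
gripper_width: 0.0879
pos [ 0.4773 -0.0888  0.2485] t 1.3 w 0.0879 F [ 0.4 -0.8  1.2] T [-0.08 -0.1  -0.05]
tilt deg 0.09 tr [ 0.0274 -0.2843  0.0973] rot [-0.0004  0.0002 -0.0649]
```

```bash
python3 -m handwheel '[{"translation":[0.007,-0.07,0],"delta_rot":[0,0,-0.016]},{"translation":[0.014,-0.14,0],"delta_rot":[0,0,-0.033]},{"translation":[0.021,-0.21,0.02],"delta_rot":[0,0,-0.049]},{"translation":[0.027,-0.26,0.05],"delta_rot":[0,0,-0.065]},{"translation":[0.027,-0.284,0.09],"delta_rot":[0,0,-0.065]},{"translation":[0.027,-0.284,0.097],"delta_rot":[0,0,-0.065]},{"translation":[0.027,-0.284,0.097],"delta_rot":[0,0,-0.065]},{"translation":[0.027,-0.284,0.097],"delta_rot":[0,0,-0.065]}]'; python3 - <<'E'
from h import *
a=env.snapshot("scene")[:,:,::-1];b=env.snapshot("top")[:,:,::-1]
cv2.imwrite("pics/c2.png",np.vstack([cv2.resize(a[120:240,215:415],None,fx=3,fy=3,interpolation=2)[:300],cv2.resize(b[150:250,225:425],None,fx=3,fy=3,interpolation=2)]))
go([.538,.0405,.10])
E
```

```text
time: 2.1
tool_pos: [0.5379, 0.0392, 0.2007]
tool_rot: [0.998, -0.07, -0.0, -0.0]
contact_force: [-0.2, -0.5, -0.0]
gripper_width: 0.0881
pos [0.5381 0.0393 0.2011] t 2.2 w 0.0877 F [ 0.3 -0.4  1.3] T [-0.02 -0.1   0.01]
tilt deg 0.08 tr [-0.0008 -0.0021  0.2021] rot [-0.0003 -0.0002 -0.0005]
```

View pics/c2.png

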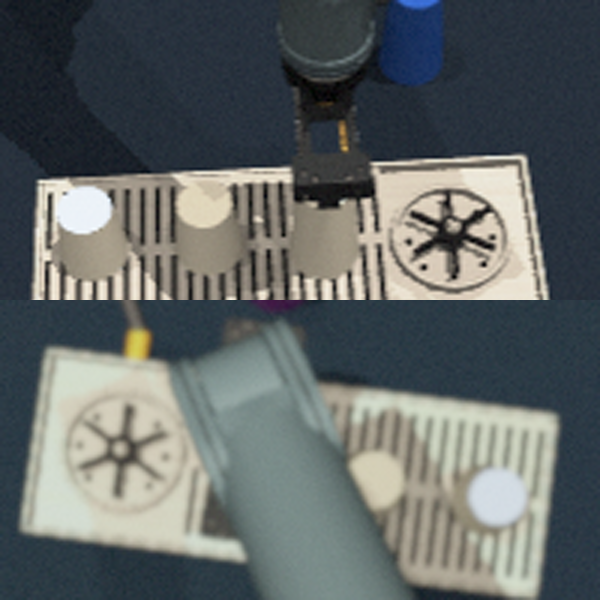

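The open gripper hangs over the tall tumbler, with the front finger at crop px (332,190) and the tumbler body at (325,240). I'll descend and grip.

```bash
python3 -m handwheel '[{"translation":[0,-0.001,0.03],"delta_rot":[0,0,0]},{"translation":[0,-0.002,0.07],"delta_rot":[0,0,0]},{"translation":[0,-0.002,0.11],"delta_rot":[0,0,0]},{"translation":[0,-0.002,0.14],"delta_rot":[0,0,0]},{"translation":[0,-0.002,0.17],"delta_rot":[0,0,0]},{"translation":[0,-0.002,0.19],"delta_rot":[0,0,0]},{"translation":[0,-0.002,0.2],"delta_rot":[0,0,0]},{"translation":[0,-0.002,0.2],"delta_rot":[0,0,0]},{"translation":[0,-0.002,0.2],"delta_rot":[0,0,0]}]'
python3 -m handwheel '[{"translation":[0,0,0],"delta_rot":[0,0,0]},{"translation":[0,0,0],"delta_rot":[0,0,0]},{"translation":[0,0,0],"delta_rot":[0,0,0]},{"translation":[0,0,0],"delta_rot":[0,0,0]},{"translation":[0,0,0],"delta_rot":[0,0,0]},{"translation":[0,0,0],"delta_rot":[0,0,0]},{"translation":[0,0,0],"delta_rot":[0,0,0]},{"translation":[0,0,0],"delta_rot":[0,0,0]},{"translation":[0,0,0],"delta_rot":[0,0,0]},{"translation":[0,0,0],"delta_rot":[0,0,0]}]' -1 25; python3 -c "
from h import *
go([.548,.176,.18])"
```

```text
time: 3.1
tool_pos: [0.5388, 0.0405, 0.1015]
tool_rot: [0.998, -0.07, 0.001, -0.001]
contact_force: [-0.1, 0.2, 0.2]
gripper_width: 0.0884
time: 4.1
tool_pos: [0.5387, 0.0405, 0.1017]
tool_rot: [0.998, -0.07, 0.001, -0.001]
contact_force: [-2.6, -1.2, 5.2]
gripper_width: 0.0618
pos [0.5387 0.0405 0.1017] t 4.1 w 0.0618 F [-2.6 -1.2  5.2] T [-0.17  0.54 -0.03]
tilt deg 0.11 tr [-0.0195 -0.2711 -0.1564] rot [-0.0004 -0.0005 -0.0004]
```

```bash
python3 -m handwheel '[{"translation":[0,0,-0.01],"delta_rot":[0,0,0]},{"translation":[0,0,-0.03],"delta_rot":[0,0,0]},{"translation":[0,0,-0.06],"delta_rot":[0,0,0]},{"translation":[0,0,-0.09],"delta_rot":[0,0,0]},{"translation":[0,0,-0.12],"delta_rot":[0,0,0]},{"translation":[0,0,-0.15],"delta_rot":[0,0,0]},{"translation":[0,0,-0.17],"delta_rot":[0,0,0]},{"translation":[0,0,-0.18],"delta_rot":[0,0,0]},{"translation":[0,0,-0.18],"delta_rot":[0,0,0]}]'
python3 -m handwheel '[{"translation":[-0.001,-0.02,0],"delta_rot":[0,0,0]},{"translation":[-0.004,-0.05,0],"delta_rot":[0,0,0]},{"translation":[-0.007,-0.09,0],"delta_rot":[0,0,0]},{"translation":[-0.01,-0.13,0],"delta_rot":[0,0,0]},{"translation":[-0.013,-0.17,0],"delta_rot":[0,0,0]},{"translation":[-0.016,-0.21,0],"delta_rot":[0,0,0]},{"translation":[-0.018,-0.24,0],"delta_rot":[0,0,0]},{"translation":[-0.019,-0.26,0],"delta_rot":[0,0,0]},{"translation":[-0.0195,-0.271,0],"delta_rot":[0,0,0]},{"translation":[-0.0195,-0.271,0],"delta_rot":[0,0,0]},{"translation":[-0.0195,-0.271,0],"delta_rot":[0,0,0]}]'
python3 - <<'E'
from h import *
a=env.snapshot("scene")[:,:,::-1];b=env.snapshot("top")[:,:,::-1]
cv2.imwrite("pics/s3.png",a);cv2.imwrite("pics/t3.png",b)
cv2.imwrite("pics/c3.png",np.vstack([cv2.resize(a[110:240,270:430],None,fx=4,fy=4,interpolation=2)[150:500],cv2.resize(b[150:250,215:375],None,fx=4,fy=4,interpolation=2)[:240]]))
go([.548,.176,.16])
E
```

```text
time: 5.0
tool_pos: [0.5389, 0.0404, 0.1924]
tool_rot: [0.998, -0.071, 0.001, -0.001]
contact_force: [-0.1, 0.6, -0.7]
gripper_width: 0.0616
time: 6.1
tool_pos: [0.5484, 0.1751, 0.1923]
tool_rot: [0.997, -0.071, 0.001, -0.0]
contact_force: [-0.8, -0.1, -0.8]
gripper_width: 0.0617
pos [0.5485 0.1749 0.1924] t 6.2 w 0.0621 F [-0.2  0.2 -0.9] T [-0.04 -0.08  0.04]
tilt deg 0.15 tr [-0.0014 -0.0021  0.0648] rot [-0.0002 -0.0008 -0.0009]
```

View pics/c3.png

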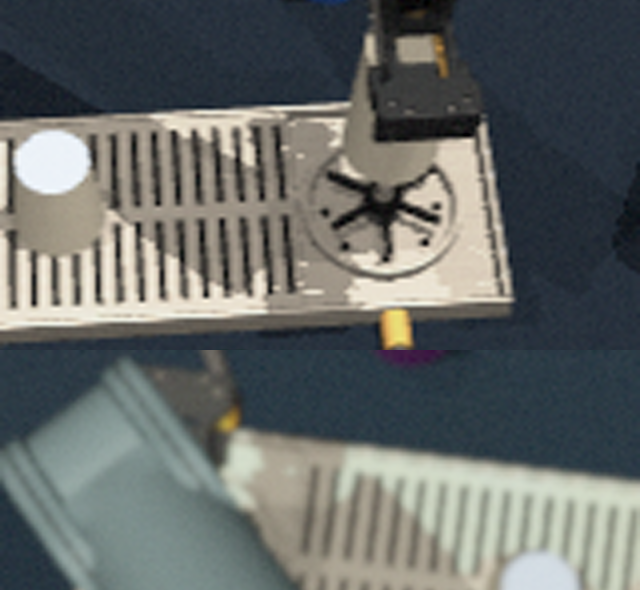

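```bash
python3 - <<'E'
from h import *
p=env.state()['tool_pos'];z0=p[2]-.1017+.024
I=cv2.imread("pics/s3.png")
t=np.linspace(0,2*np.pi,49)
for z,r in((z0,.037),(z0+.13,.028)):
    for c,col in((p[:2],(0,0,255)),):
        u=proj("scene",np.c_[c[0]+r*np.cos(t),c[1]+r*np.sin(t),0*t+z]); print(z.round(3),"col",u[:,0].min().round(1),u[:,0].max().round(1),"row",u[:,1].min().round(1),u[:,1].max().round(1))
        B=cv2.resize(I[110:200,320:420],None,fx=6,fy=6,interpolation=2) if z==z0 else B
        cv2.polylines(B,[np.round((u-[320,110]+.5)*6).astype(int)],True,col,1)
cv2.imwrite("pics/c4.png",B)
E
```

```text
0.115 col 354.2 378.8 row 173.1 194.0
0.245 col 360.4 380.5 row 150.7 167.3
```

View pics/c4.png

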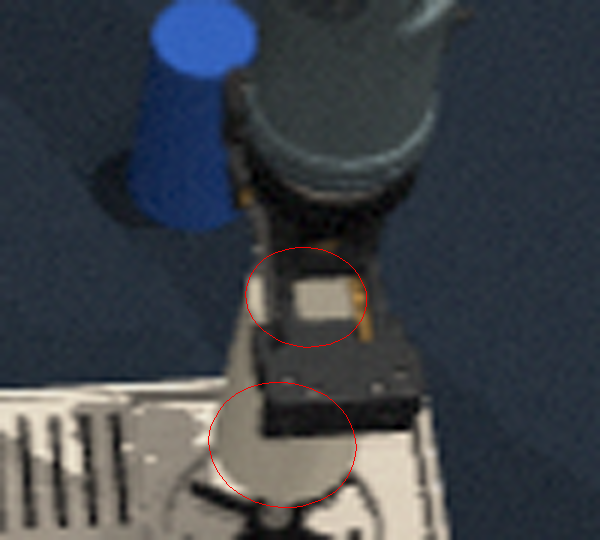

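The drawn upright outline at the tool position fits the tumbler to about 1 px: left edge at crop px 247 at the top and about 213 at the mouth. So it is held upright, above the star. I'll lower it to just above the nozzle and compare again.

```bash
python3 -m handwheel '[{"translation":[-0.001,-0.001,0.02],"delta_rot":[0,0,0]},{"translation":[-0.001,-0.003,0.04],"delta_rot":[0,-0.0008,0]},{"translation":[-0.001,-0.003,0.07],"delta_rot":[0,-0.0008,0]},{"translation":[-0.001,-0.003,0.1],"delta_rot":[0,-0.0008,0]},{"translation":[-0.001,-0.003,0.12],"delta_rot":[0,-0.0008,0]},{"translation":[-0.001,-0.003,0.13],"delta_rot":[0,-0.0008,0]},{"translation":[-0.001,-0.003,0.136],"delta_rot":[0,-0.0008,0]},{"translation":[-0.001,-0.003,0.136],"delta_rot":[0,-0.0008,0]},{"translation":[-0.001,-0.003,0.136],"delta_rot":[0,-0.0008,0]}]'
python3 - <<'E'
from h import *
a=env.snapshot("scene")[:,:,::-1];cv2.imwrite("pics/s5.png",a)
p=env.state()['tool_pos'];z0=p[2]-.1017+.024
t=np.linspace(0,2*np.pi,73);B=cv2.resize(a[150:230,320:420],None,fx=7,fy=7,interpolation=2)
for c,z,r,col in((p,z0,.037,(0,0,255)),(p,z0+.13,.028,(0,0,255)),((.5495,.1782),.033,.049,(0,200,0)),((.5495,.1782),.024,.058,(255,0,0))):
    u=proj("scene",np.c_[c[0]+r*np.cos(t),c[1]+r*np.sin(t),0*t+z]);cv2.polylines(B,[np.round((u-[320,150]+.5)*7).astype(int)],True,col,1)
cv2.imwrite("pics/c5.png",B);go([.548,.1765,.1115])
E
```

```text
time: 7.1
tool_pos: [0.5487, 0.1766, 0.1248]
tool_rot: [0.997, -0.071, 0.0, -0.0]
contact_force: [0.6, -0.8, -0.9]
gripper_width: 0.0619
pos [0.5488 0.1766 0.1249] t 7.15 w 0.0621 F [ 0.1 -0.5 -0.1] T [-0.05 -0.1   0.03]
tilt deg 0.08 tr [-0.0015  0.0004  0.0269] rot [-0.0003 -0.0003 -0.001 ]
```

View pics/c5.png

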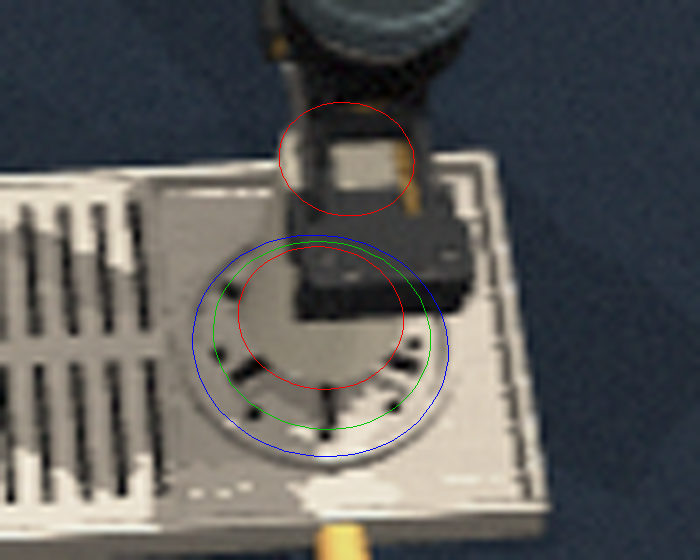

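The rim is level and sits inside the star's circle. Lower-left, bottom and lower-right arm tips show at (240,375), (325,437) and (415,366), symmetric about the mouth within about 2 mm. Next I'll lower it onto the arms.

```bash
python3 -m handwheel '[{"translation":[-0.0015,0,0.005],"delta_rot":[0,0,0]},{"translation":[-0.0015,0,0.011],"delta_rot":[0,0,0]},{"translation":[-0.0015,0,0.017],"delta_rot":[0,0,0]},{"translation":[-0.0015,0,0.021],"delta_rot":[0,0,0]},{"translation":[-0.0015,0,0.025],"delta_rot":[0,0,0]},{"translation":[-0.0015,0,0.028],"delta_rot":[0,0,0]},{"translation":[-0.0015,0,0.028],"delta_rot":[0,0,0]},{"translation":[-0.0015,0,0.028],"delta_rot":[0,0,0]}]' -1 40
python3 -c "
from h import *
go([.548,.1765,.1025])"
```

```text
time: 7.95
tool_pos: [0.548, 0.1769, 0.1111]
tool_rot: [0.997, -0.071, 0.001, -0.001]
contact_force: [-1.8, -0.1, 2.6]
gripper_width: 0.0618
pos [0.548  0.1769 0.1111] t 7.95 w 0.0618 F [-1.8 -0.1  2.6] T [-0.03  0.16  0.01]
tilt deg 0.09 tr [0.     0.0007 0.0172] rot [-0.0004 -0.0003 -0.0009]
```

```bash
python3 -m handwheel '[{"translation":[0,0,0.003],"delta_rot":[0,0,0]},{"translation":[0,0,0.006],"delta_rot":[0,0,0]},{"translation":[0,0,0.009],"delta_rot":[0,0,0]},{"translation":[0,0,0.012],"delta_rot":[0,0,0]},{"translation":[0,0,0.015],"delta_rot":[0,0,0]},{"translation":[0,0,0.0185],"delta_rot":[0,0,0]},{"translation":[0,0,0.0185],"delta_rot":[0,0,0]},{"translation":[0,0,0.0185],"delta_rot":[0,0,0]},{"translation":[0,0,0.0185],"delta_rot":[0,0,0]}]' -1 40
python3 - <<'E'
from h import *
a=env.snapshot("scene")[:,:,::-1];go([.548,.1765,.1015])
p=env.state()['tool_pos'];z0=p[2]-.1017+.024
t=np.linspace(0,2*np.pi,73);B=cv2.resize(a[150:230,320:420],None,fx=7,fy=7,interpolation=2)
for z,r in((z0,.037),(z0+.13,.028)):
    u=proj("scene",np.c_[p[0]+r*np.cos(t),p[1]+r*np.sin(t),0*t+z]);cv2.polylines(B,[np.round((u-[320,150]+.5)*7).astype(int)],True,(0,0,255),1)
cv2.imwrite("pics/c6.png",B)
E
```

```text
time: 8.85
tool_pos: [0.5481, 0.177, 0.1022]
tool_rot: [0.997, -0.071, 0.001, -0.001]
contact_force: [-2.6, -0.4, 6.6]
gripper_width: 0.0614
pos [0.5481 0.177  0.1022] t 8.9 w 0.0613 F [-2.6 -1.3  6.4] T [-0.15  0.47 -0.02]
tilt deg 0.1 tr [-0.      0.0011  0.0014] rot [-0.0004 -0.0004 -0.0009]
```

View pics/c6.png

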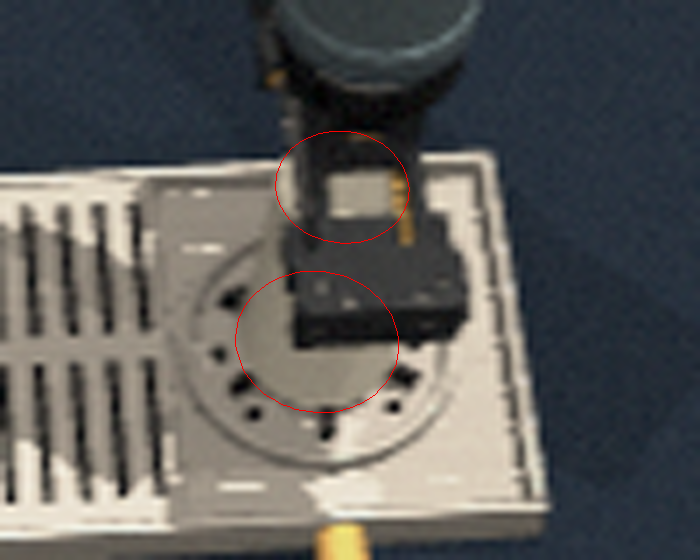

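The rim outline still matches: bottom at about (322,411), nozzle hidden, tumbler level. The force of 6.5 N plus roughly 0.9 N weight suggests 7–9 mm of travel. I'll go slightly further and watch the force.

```bash
python3 -m handwheel '[{"translation":[0,0,0.0015],"delta_rot":[0,0,0]},{"translation":[0,0,0.0025],"delta_rot":[0,0,0]},{"translation":[0,0,0.0025],"delta_rot":[0,0,0]},{"translation":[0,0,0.0025],"delta_rot":[0,0,0]}]' -1 40
for i in 1 2 3; do python3 -m handwheel '[{"translation":[0,0,0.0003],"delta_rot":[0,0,0]}]' | grep -E "pos|force|width"; done
python3 -c "
from h import *
go([.548,.1765,.1])"
```

```text
time: 9.3
tool_pos: [0.5481, 0.1771, 0.1013]
tool_rot: [0.997, -0.071, 0.001, -0.001]
contact_force: [-2.5, -1.6, 7.5]
gripper_width: 0.0609
tool_pos: [0.5481, 0.1771, 0.1014]
contact_force: [-3.2, -0.2, 8.2]
gripper_width: 0.0614
tool_pos: [0.5481, 0.1771, 0.1016]
contact_force: [-2.3, -0.8, 6.9]
gripper_width: 0.0612
tool_pos: [0.5481, 0.1771, 0.1018]
contact_force: [-3.0, -0.8, 7.4]
gripper_width: 0.0613
pos [0.5481 0.1771 0.1018] t 9.6 w 0.0613 F [-3.  -0.8  7.4] T [-0.22  0.53 -0.03]
tilt deg 0.09 tr [0.     0.0013 0.0036] rot [-0.0002 -0.0005 -0.0009]
```

```bash
python3 -m handwheel '[{"translation":[0,-0.0,0.002],"delta_rot":[0,0,0]},{"translation":[0,0,0.0034],"delta_rot":[0,0,0]},{"translation":[0,0,0.0034],"delta_rot":[0,0,0]},{"translation":[0,0,0.0034],"delta_rot":[0,0,0]},{"translation":[0,0,0.0034],"delta_rot":[0,0,0]},{"translation":[0,0,0.0034],"delta_rot":[0,0,0]}]' -1 40
python3 - <<'E'
from h import *
F=[]
for i in range(8):
    a=env.snapshot("scene")[:,:,::-1]; F.append(env.state()['contact_force'])
print(np.mean(F,0),np.std(F,0)); go([.548,.1765,.1])
p=env.state()['tool_pos'];z0=p[2]-.1017+.024
t=np.linspace(0,2*np.pi,73);B=cv2.resize(a[150:230,320:420],None,fx=7,fy=7,interpolation=2)
for z,r in((z0,.037),(z0+.13,.028)):
    u=proj("scene",np.c_[p[0]+r*np.cos(t),p[1]+r*np.sin(t),0*t+z]);cv2.polylines(B,[np.round((u-[320,150]+.5)*7).astype(int)],True,(0,0,255),1)
cv2.imwrite("pics/c7.png",B)
E
```

```text
time: 10.2
tool_pos: [0.5481, 0.1772, 0.1005]
tool_rot: [0.997, -0.071, 0.001, -0.0]
contact_force: [-3.0, -0.9, 8.0]
gripper_width: 0.0615
[-3.19186174 -0.82179461  7.82261298] [0.19089247 0.47549243 0.71020422]
pos [0.5481 0.1772 0.1004] t 10.6 w 0.0613 F [-3.1 -0.7  8.1] T [-0.24  0.59 -0.02]
tilt deg 0.09 tr [0.     0.0013 0.0009] rot [-0.0001 -0.0005 -0.0009]
```

View pics/c7.png

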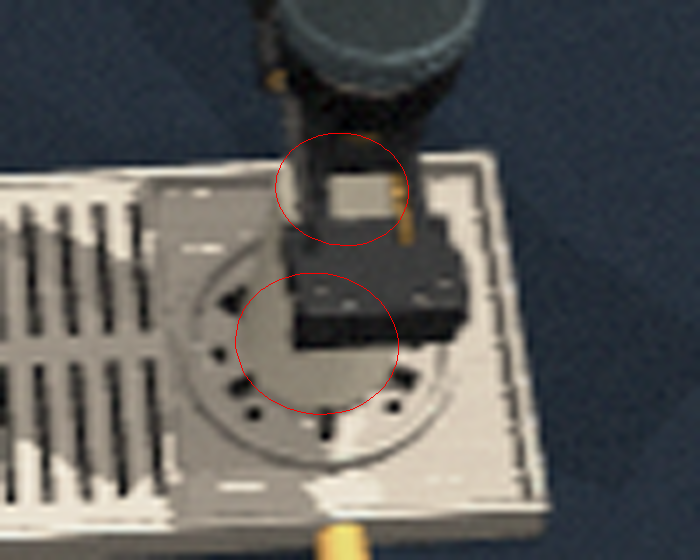

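```bash
python3 -c "
from bench import env
print(env.close_job(), env.state()['time'])"
```

```text
the job is handed in; nothing more can be done
the job is handed in; nothing more can be done
```

The tall tumbler is upside down and level on the rinser star, gripped at 40 N and pressed down. I handed the job in at about 10.6 s, well inside the 42 s limit.

**Travel:** the last checks put the star about 9.5 to 11 mm down, past the 8 mm asked and short of the 12 mm stop.
- The tool position gives about 11 mm.
- The vertical force was 7.8 N, plus about 0.9 N for the tumbler's weight. Taken with the spring data, that gives 9.5–10 mm.
- These two differ by about 1 mm. The force rose gently as I pressed, with no jump, so the star is not jammed on its stop.

**Level and centring:** the tool is tilted by 0.1°, and the upright outline fits the picture to about 1 px. I judge the centring good to about 2 mm, because the two cameras disagreed by about 3 mm on position and I used their mean.

**Side force:** a steady sideways force of about 3 N remained, well below the limits. I did not look into its cause.

**Other items:** I sent no moves near the short tumblers, the jug or the jar. I did not check their positions in a full picture at the end.

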